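# Close the refilled topping tin with its double lid, then take off the cap

## Task

One tin on the topping carousel has just been refilled and stands open: turn the carousel by the brass grip on its centre post until the open tin clicks into the serving stop at the brass index block. Pick up the tin's two nested lids together from the wooden board, gripping the brass rim of the pouring lid (the black cap just rides on top), and seat the pouring lid fully home and level in the open tin. Then lift the cap alone by its wooden knob, leaving the pouring lid seated and the carousel in its stop, and finish while still holding the cap up in the gripper, about ten centimetres above where it sat; leave the other goods on the counter where they are.

Things in the scene. Friction and masses are not known exactly. Their poses are not given: they have to be found in the camera images.
- carousel (a joint): Angle (rad) of the topping turntable, anticlockwise positive, about the vertical axis through handle_grip. 0: the open tin stands in the serving stop before the index block; starts between stops, -1.30 to -0.45. Stops every 90 degrees: a spring roller pulls it exactly in when within 0.07 rad and holds; about 0.2 N m turns it in or out. Elsewhere it stays put (friction 0.02 N m).
- handle_grip (a point): Upper middle of the brass grip on the turntable's centre post, 176 mm above the counter. The grip is an upright flat bar, 52 mm long along this point's x, 12 mm thick along its y, from 154 to 190 mm above the counter; it turns with the carousel. -x points from the post to the open tin.
- tin_mouth (a point): Centre of the open tin's rim, 111 mm above the counter, 100 mm from the turntable's axis. Mouth 50 mm across inside, tin 58 mm outside and 75 mm tall, about 20 mm free down to the chocolate pearls. z up; turns with the carousel. The three closed tins alike stand at 90 degree steps, their knobs' tops 161 mm above the counter.
- index_line (a point): Black line on top of the brass index block (32 x 46 mm, 32 mm high) fixed to the carousel's base 170 mm from the axis, on the robot's side. In the serving stop the open tin stands straight between this block and the axis.
- carousel_base: Fixed dark steel base of the topping carousel, with the brass index block at its -x side; carries the dark wooden turntable (292 mm across, top 36 mm above the counter) and its four tins. Origin on the turntable's axis at counter height. It cannot be shifted.
- lid_board: Round light wooden board, 130 mm across, 12 mm thick, on which the nested lids stand at the start, near its middle; it lies left or right of the carousel and cannot move. Origin at the centre of its underside.
- pour_lid: Inner (pouring) lid, 90 to 145 g; origin under its centre, z up. From below: steel plug, 35 mm wide, tapering out to 46.4 mm by 7 mm height, straight to 14; knurled brass rim 58 mm across from 14 to 26 mm, the place to grip it; steel disc 42.4 mm across with a pouring slot from 26 to 34 mm, under the cap. Seated, the brass rim rests on the tin's rim. Yaw does not matter.
- lid_flange (a point): Centre of the underside of the pouring lid's brass rim, 14 mm above the lid's origin; seated, it coincides with tin_mouth.
- cap: Outer lid (black plastic cap), 48 to 78 g, 52 mm across; origin under its centre, z up. It sits loose over the steel disc on the brass rim, its origin 26 mm above the pouring lid's, kept only by its weight; free once lifted 8 mm. Flat top at 16 mm, round wooden knob 20 mm across from 16 to 38 mm height.
- cap_knob (a point): Middle of the cap's wooden knob, 27 mm above the cap's origin.
- praline_slate: Loose bystander: round slate, 186 mm, with a heap of pralines; it lies on the other side of the carousel from the board. Origin at the centre of its underside.
- mini_jar_black: Loose bystander: small white jar, 62 mm across, 78 mm tall, with a black label, behind the carousel to the left. Origin under its centre.
- mini_jar_red: Loose bystander: small white jar, 62 mm across, 78 mm tall, with a red label, behind the carousel to the left. Origin under its centre.
- gift_box_red: Loose bystander: dark red ribboned box, 74 x 104 x 46 mm, behind the carousel to the right. Origin under its centre.
- bar_red: Loose bystander: red wrapped chocolate bar, 55 x 117 x 9 mm, lying near the robot. Origin under its centre.
- price_card: Loose bystander: black price card in an oak block, 45 mm wide, 54 mm tall, near the robot. Origin under its centre.
- scoop: Loose bystander: scoop with a wooden handle, 189 mm long, 32 mm tall, at the right. Origin under its centre.
Mind the look-alikes: they are no part of the job. What is meant by the cap is not orange, and is the smaller of those in its own colour.

How it is judged:
By the outcome, as a careful person would: the job done as asked, in the order asked, and still so for the second after the job is handed in, while the arm keeps its last pose, push and grip.
It also fails if it takes over 67 s, if anything falls off the work surface, if the arm or the gripper's body presses on something with over 40 N, if the wrist force passes 120 N, or if a joint passes its speed limit or range.

## Robot

A 6-joint arm with a two-finger parallel gripper is mounted at the origin on a cart in front of the work surface, level with it; the furniture and walls round the work are solid. World frame = base frame: x ahead of the robot, y to its left, z up, the work surface at z = 0. Lengths are in m, angles in degrees, forces in N, time in s.
With the tool pointing down it reaches from about 0.35 to 0.875 m from the base axis. Payload 15.5 kg.
Tool frame: the origin (TCP) lies at the centre of the arm's flange, where the gripper is bolted on; the fingertips stand 173 mm ahead of it and the grasp point (between the pads) lies 155 mm ahead of it; z points along the fingers, y is the line along which they close (so a half turn about z gives the same grasp; the last joint's range is limited). The gripper opens to 85 mm and grips with 20 to 120 N. Pads are 22 mm wide; open, the fingers measure 114 mm over their backs; the gripper's body (76 mm by 85 mm) begins 54 mm behind the grasp point. The pads swing forward as they close: fully open they stand 13 mm farther back than shut.
Start: joints at [-81.904, 28.281, 77.091, -0, 74.628, -5.472], TCP at [0.147, -0.608, 0.405] pointing down, gripper open.
Joint ranges: [-166.48, 166.48], [-47.26, 123.95], [12.59, 153.08], [-70.14, 250.14], [6.76, 159.57], [-176.63, 176.63]. Speed limits (degrees/s): [108.29, 108.29, 147.25, 172.46, 172.46, 172.46].

## Interface

Orientations are given as a 3x3 rotation matrix whose columns are the frame's x, y, z axes.
In Python, from plant import manip, cams gives the robot as it stands.
- The arm moves only by the tool move_arm, never from a script. Its argument "deltas" is a list of rows, each a list of 7 numbers: the turn, a rotation vector about the tool's x, y, z in rad, then the shift along the tool's x, y, z in cm, then the closure, from 0 (fully open) to 1 (shut). In form: [[ax, ay, az, dx, dy, dz, grip], ...]. A call has 1 to 8 rows; each row is the pose to reach, as a shift and turn from the pose commanded when the call began, along the tool's axes at that moment; what a row does not reach only later rows make up. A row lasts 1/10 s, in which the tool goes at most 50 mm and 8.59 degrees, less where a joint would pass 70% of its speed; a pose out of reach is approached as far as the arm can. A call with a gripper value outside its range is refused whole. The fingers move at their own pace and stop on an object; the grip force is fixed at half the most. Time passes only in rows, so rows that repeat a pose let the fingers close. It gives the time, the measured TCP pose, the force and the opening at its end, in the units of the state.
- manip.state(): the state, without advancing time (a new reading comes with each control period).
- cams.camera(name): name is "scene" or "top" or "wrist"; returns a dict with "pixels" (420x560x3 uint8, red, green, blue), "depth" (420x560 float32, m along the optical axis (not along the pixel's ray), 0 where there is no reading), "fx", "fy", "cx", "cy" (pixels), "origin" and "attitude" of the camera in the world; the wrist camera has in their place "T_tool_cam" (4x4, takes a point from camera to tool coordinates, whose origin is the TCP and whose axes are the flange's). Camera axes: x right, y down, z forward; pixel columns grow to the right and rows downward; lengths in m; the calibration is good to about 2 mm. The wrist camera is an equidistant fisheye: a pixel r from the principal point sees the ray r / f radians off the axis. A picture is of the moment at which its call begins: read the wrist's pose just before it.
- manip.finish_job(): hands the job in, once; it reports no verdict.
The state is a dict: "t": time; "joints": joint angles; "qvel": joint speeds; "effort": joint torques, N m; "position": TCP position; "tool_rot": TCP orientation; "wrist_force": force on the tool from outside, world axes, zero at the start; "ft_torque": the same for the moment, N m; "grip_width": finger opening in m.
Only numpy, scipy, OpenCV 4.12 (cv2) and the standard library are available. Lean on these libraries where they do the work, as an engineer would, in place of code of your own. Each camera call takes 0.05 s, during which the arm holds its last target. There are 200 camera calls.

## Working session

There is one attempt and no reset: what is moved stays moved. The work goes in short steps, Python scripts to look and compute and a tool call to move; the robot and the scene stay as the last step left them, time stands still between calls to the robot, and variables do not carry over. Pictures are saved under pics/ and viewed, on a budget of 10 in all, crops included, one or two more only if the job needs it, and the job is handed in when it is done.

Besides the shell and the picture viewer there is one more tool, called after "Emit:" by a JSON object that holds its "fn" and its "kwargs", one argument or row to a line. move_arm: Moves the arm, as the interface text tells. Its arguments: {"type":"object","properties":{"deltas":{"type":"array"}},"required":["deltas"]}

```bash
ls; mkdir -p pics
cat > h.py <<'E'
import numpy as np, cv2
from plant import manip, cams
def shot(n):
    s=manip.state(); c=cams.camera(n); c['s']=s; return c
def save(c,f,crop=None,scale=1):
    im=c['pixels'][:,:,::-1]
    if crop: im=im[crop[1]:crop[3],crop[0]:crop[2]]
    cv2.imwrite(f,cv2.resize(im,None,fx=scale,fy=scale,interpolation=cv2.INTER_CUBIC))
def ray(c,u,v):
    d=np.array([(u-c['cx'])/c['fx'],(v-c['cy'])/c['fy'],1.]); return np.array(c['origin']),np.array(c['attitude'])@d
def onz(c,u,v,z):
    o,d=ray(c,u,v); return o+d*(z-o[2])/d[2]
def dep(c,u,v):
    o,d=ray(c,u,v); return o+d*c['depth'][int(v),int(u)]
E
python3 - <<'E'
from h import *
import pickle
for n in('top','scene'):
    c=shot(n); save(c,f'pics/{n}1.png',scale=1.4); pickle.dump(c,open(n+'.pkl','wb')); print(n,c['origin'],np.round(c['attitude'],3).tolist(),c['fx'],c['cx'],c['cy'])
print(manip.state())
E
```

```text
pics
top [ 0.47188577 -0.11552164  1.64691693] [[0.018, -0.998, 0.054], [-1.0, -0.018, -0.008], [0.008, -0.054, -0.998]] 437.9684306646054 280.7094297957191 210.79819326581213
scene [-0.63497938 -0.90601963  0.88939142] [[0.546, -0.403, 0.734], [-0.838, -0.245, 0.489], [-0.017, -0.882, -0.471]] 464.825627412366 277.2804152352441 210.66426437852854
{'t': 0.1, 'joints': array([-8.19035313e+01,  2.83112258e+01,  7.71238786e+01,  6.42156224e-04,
        7.46269842e+01, -5.47095260e+00]), 'qvel': array([-0.07720624, -0.04930522, -0.12567407, -0.06086175,  0.02635304,
        0.05114289]), 'effort': array([ 1.50148469e-03, -8.83589888e+01, -3.84561467e+01, -2.93613402e-04,
        5.28104778e-03, -1.72639886e-05]), 'position': array([ 0.14661313, -0.6074259 ,  0.40415908]), 'tool_rot': array([[ 9.72095253e-01,  2.34586442e-01, -1.41922515e-04],
       [ 2.34586458e-01, -9.72094666e-01,  1.07437078e-03],
       [ 1.14070700e-04, -1.07768384e-03, -9.99999413e-01]]), 'wrist_force': array([ 0.42520325, -0.38798997, -0.3835739 ]), 'ft_torque': array([-0.04595993,  0.04113577, -0.02919263]), 'grip_width': 0.08540341269476365}
```

View pics/top1.png

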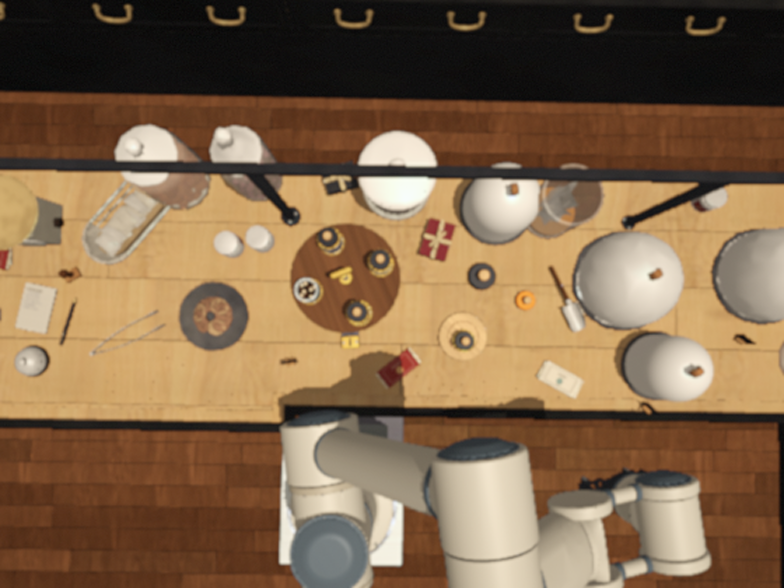

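View pics/scene1.png

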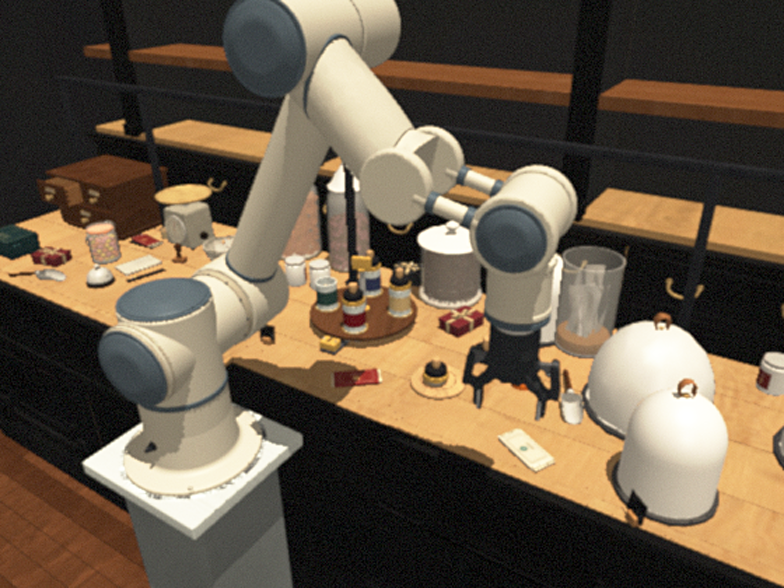

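Top picture (pixels /1.4): the open tin with pearls is at (306,291), the brass grip at (342,276), the index block at (350,341), and the board with the nested lids at (463,338). These could be taken for the cap: black on the board (464,340), a larger black lid (482,275), an orange one (525,299), and the closed tins' lids (330,239), (378,261), (357,312). I choose the one on the board.

Run:
```python
from h import *
import pickle
c=pickle.load(open('top.pkl','rb')); s=1/1.4
for n,u,v,z in[('grip',342,276,.19),('disc',345,277,.036),('open',306,291,.111),('idx',350,341,.032),('board',463,336,.012),('knob',464,340,.07),('tinA',330,239,.161),('tinB',378,261,.161),('tinC',357,312,.161),('big',482,275,.05),('orange',525,299,.03),('redbar',399,368,.009),('slate',214,315,.02)]:
    print(n,onz(c,u*s,v*s,z).round(3),dep(c,u*s,v*s).round(3))
# ellipse of board by colour
hsv=cv2.cvtColor(c['pixels'],cv2.COLOR_RGB2HSV); 
for r in [(231,197),(331,241),(320,241),(244,197),(250,243)]: print(r,hsv[r[1],r[0]])
save(c,'pics/crop.png',(200,150,400,270),4)
```

```text
grip [ 0.595 -0.004  0.19 ] [ 0.597 -0.002  0.161]
disc [ 0.605 -0.     0.036] [ 0.595 -0.009  0.158]
open [0.562 0.091 0.111] [0.563 0.095 0.085]
idx [ 0.437 -0.017  0.032] [ 0.437 -0.017  0.031]
board [ 0.455 -0.316  0.012] [ 0.456 -0.311  0.056]
knob [ 0.446 -0.312  0.07 ] [ 0.446 -0.311  0.076]
tinA [0.687 0.029 0.161] [0.688 0.03  0.152]
tinB [ 0.635 -0.089  0.161] [ 0.635 -0.089  0.161]
tinC [ 0.51  -0.04   0.161] [ 0.51 -0.04  0.16]
big [ 0.616 -0.359  0.05 ] [ 0.615 -0.359  0.054]
orange [ 0.556 -0.477  0.03 ] [ 0.556 -0.475  0.037]
redbar [ 0.367 -0.147  0.009] [ 0.367 -0.147  0.011]
slate [0.499 0.345 0.02 ] [0.499 0.349 0.004]
(231, 197) [ 13 161 125]
(331, 241) [ 17 125 177]
(320, 241) [ 17 114 219]
(244, 197) [ 21 152 210]
(250, 243) [ 20 142 198]
```

View pics/crop.png

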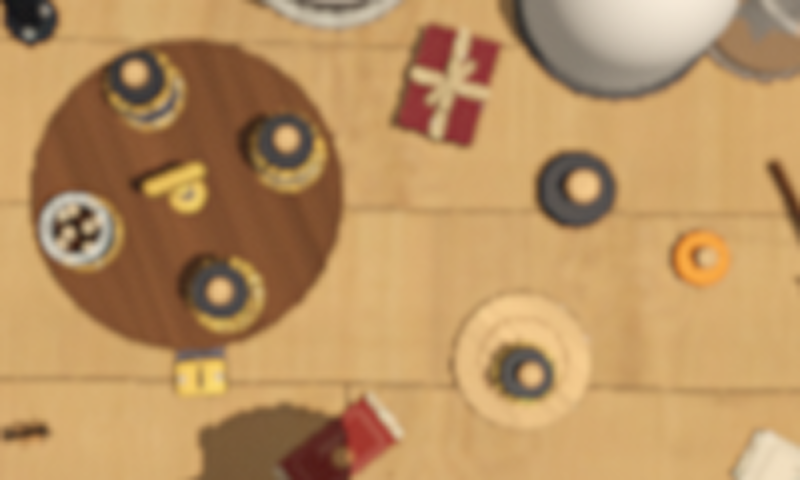

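Crop: the nested lids sit on the board at (525,373), with the brass rim under a small black cap. The larger black lid at (577,190) and the orange one at (700,257) are the decoys. The carousel axis is about (0.598,-0.003) and its angle about -1.29 rad, so it needs about +74°.

```bash
cat >> h.py <<'E'
from scipy.spatial.transform import Rotation as Ro
def delta(p,yang):
    "target TCP p, tool y at world angle yang (deg), pointing down -> row"
    s=manip.state(); R=np.array(s['tool_rot']); y=np.radians(yang)
    Y=np.array([np.cos(y),np.sin(y),0]); Z=np.array([0,0,-1.]); T=np.c_[np.cross(Y,Z),Y,Z]
    a=Ro.from_matrix(R.T@T).as_rotvec(); d=R.T@(np.array(p)-s['position'])*100
    print('row',a.round(4).tolist(),d.round(2).tolist())
E
python3 - <<'E'
from h import *
delta([.598,-.003,.42],21.2)
delta([.40,-.27,.42],-25)
print(cams.camera('wrist')['T_tool_cam'])
E
```

```text
row [-0.0007, -0.001, -1.704] [58.06, -48.17, -1.53]
row [-0.001, -0.0006, -0.8977] [32.55, -26.86, -1.55]
[[-5.79540617e-04 -9.50060565e-01 -3.12065037e-01  8.07343283e-02]
 [ 9.99999670e-01 -7.28454370e-04  3.60615035e-04 -4.61531737e-04]
 [-5.69931264e-04 -3.12064725e-01  9.50060673e-01  3.11396621e-02]
 [ 0.00000000e+00  0.00000000e+00  0.00000000e+00  1.00000000e+00]]
```

Emit:
{"fn": "move_arm", "kwargs": {
  "deltas": [
    [0, 0, -1.704, 58.06, -48.17, -1.5, 0],
    [0, 0, -1.704, 58.06, -48.17, -1.5, 0],
    [0, 0, -1.704, 58.06, -48.17, -1.5, 0],
    [0, 0, -1.704, 58.06, -48.17, -1.5, 0],
    [0, 0, -1.704, 58.06, -48.17, -1.5, 0],
    [0, 0, -1.704, 58.06, -48.17, -1.5, 0],
    [0, 0, -1.704, 58.06, -48.17, -1.5, 0],
    [0, 0, -1.704, 58.06, -48.17, -1.5, 0]
  ]
}}

```text
t: 0.95
position: [0.3867, -0.2853, 0.4127]
tool_rot: [[0.128, 0.992, 0.0], [0.992, -0.128, -0.0], [-0.0, 0.0, -1.0]]
wrist_force: [0.5, -0.5, -0.3]
grip_width: 0.0853
```

Run:
```python
from h import *
print(manip.state()['position'],manip.state()['joints'])
delta([.598,-.003,.42],21.2)
```

```text
[ 0.38668058 -0.28530949  0.41270622] [-4.35466834e+01  1.61622991e+01  9.61858730e+01  2.17724641e-03
  6.76479933e+01 -3.62105887e+01]
row [0.0001, 0.0, -0.4981] [30.7, 17.35, -0.73]
```

Emit:
{"fn": "move_arm", "kwargs": {
  "deltas": [
    [0, 0, -0.498, 30.7, 17.35, -0.7, 0],
    [0, 0, -0.498, 30.7, 17.35, -0.7, 0],
    [0, 0, -0.498, 30.7, 17.35, -0.7, 0],
    [0, 0, -0.498, 30.7, 17.35, -0.7, 0],
    [0, 0, -0.498, 30.7, 17.35, -0.7, 0],
    [0, 0, -0.498, 30.7, 17.35, -0.7, 0],
    [0, 0, -0.498, 30.7, 17.35, -0.7, 0],
    [0, 0, -0.498, 30.7, 17.35, -0.7, 0]
  ]
}}

```text
t: 1.75
position: [0.6012, -0.0018, 0.4193]
tool_rot: [[-0.36, 0.933, 0.001], [0.933, 0.36, 0.001], [0.001, 0.001, -1.0]]
wrist_force: [-0.6, -0.7, 0.4]
grip_width: 0.0855
```

```bash
cat >> h.py <<'E'
def wray(c,u,v):
    x,y=u-c['cx'],v-c['cy']; r=np.hypot(x,y)+1e-9; t=r/c['fx']
    d=np.array([np.sin(t)*x/r,np.sin(t)*y/r,np.cos(t)]); T=np.array(c['T_tool_cam']); R=np.array(c['s']['tool_rot'])
    return c['s']['position']+R@T[:3,3],R@T[:3,:3]@d
def wz(c,u,v,z):
    o,d=wray(c,u,v); return (o+d*(z-o[2])/d[2]).round(4)
def wpix(c,P):
    T=np.array(c['T_tool_cam']); R=np.array(c['s']['tool_rot'])
    q=T[:3,:3].T@(R.T@(np.array(P)-c['s']['position'])-T[:3,3]); n=np.hypot(q[0],q[1]); t=np.arctan2(n,q[2])
    return (c['cx']+c['fx']*t*q[0]/n, c['cy']+c['fx']*t*q[1]/n)
E
python3 - <<'E'
from h import *; import pickle
c=shot('wrist'); pickle.dump(c,open('w1.pkl','wb')); save(c,'pics/w1.png',scale=1.4); print(c['s']['position'],c['s']['joints'],c['fx'],c['cx'],c['cy'])
E
```

```text
[ 0.60122757 -0.00179692  0.41927585] [-5.87847491e+00  2.55670374e+01  7.95025209e+01  6.94902434e-02
  7.48727507e+01 -2.69817568e+01] 325.19226210127806 276.10535309182586 210.03030630368212
```

View pics/w1.png

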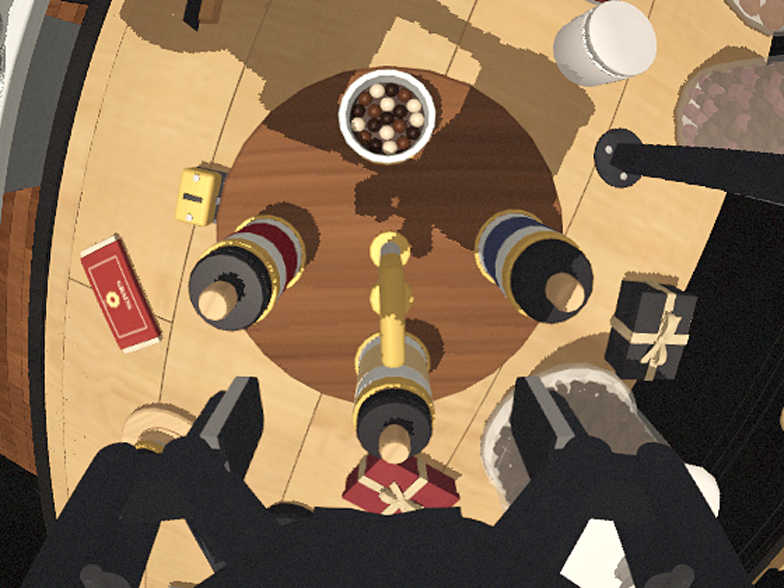

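Wrist picture (pixels /1.4): the open tin's mouth is at (387,116), the grip's top runs from (392,260) to (394,362), the index line is at (192,200), and the two other knobs are at (216,300) and (566,292).

Run:
```python
from h import *; import pickle
c=pickle.load(open('w1.pkl','rb')); s=1/1.4
g=lambda u,v,z:wz(c,u*s,v*s,z)
hsv=cv2.cvtColor(c['pixels'],cv2.COLOR_RGB2HSV)
m=(hsv[...,1]<60)&(hsv[...,2]>120); m[130:]=0; m[:, :230]=0; m[:,325:]=0; m[:45]=0
k=max(cv2.findContours(m.astype('u1'),0,1)[0],key=cv2.contourArea)
e=cv2.fitEllipse(cv2.convexHull(k)); print('ell',np.array(e[0])*1.4,e[1])
P=wz(c,*e[0],.111); a=g(392,260,.19); b=g(394,362,.19); I=g(192,200,.032)
k1=g(216,300,.161);k2=g(566,292,.161)
print('tin',P,'grip',a,b,(a+b)/2,np.linalg.norm(a-b),'idx',I,'knobs',k1,k2,(k1+k2)/2)
C=(k1+k2)/2; an=lambda q:np.degrees(np.arctan2(*(q-C)[1::-1]))
print(an(P),an(I),np.linalg.norm((P-C)[:2]),np.linalg.norm((I-C)[:2]), an(k1),an(k2))
```

```text
ell [386.41333008 115.48678741] (66.9100341796875, 69.38861083984375)
tin [0.5657 0.0931 0.111 ] grip [0.5931 0.0288 0.19  ] [ 0.6124 -0.0182  0.19  ] [0.60275 0.0053  0.19   ] 0.05080836545294489 idx [ 0.4352 -0.0167  0.032 ] knobs [ 0.5132 -0.0331  0.161 ] [0.6923 0.0408 0.161 ] [0.60275 0.00385 0.161  ]
112.54461083314776 -173.0075979155281 0.09663469873704787 0.16880552419870629 -157.57804321859703 22.421956781402983
```

Run:
```python
from h import *
delta([.602,.003,.333],22.5)
```

```text
row [0.0, -0.0003, -0.0252] [0.54, 0.41, 8.61]
```

Emit:
{"fn": "move_arm", "kwargs": {
  "deltas": [
    [0, 0, -0.025, 0.54, 0.41, 4, 0.3],
    [0, 0, -0.025, 0.54, 0.41, 8.6, 0.4],
    [0, 0, -0.025, 0.54, 0.41, 8.6, 0.5],
    [0, 0, -0.025, 0.54, 0.41, 8.6, 0.8],
    [0, 0, -0.025, 0.54, 0.41, 8.6, 1],
    [0, 0, -0.025, 0.54, 0.41, 8.6, 1],
    [0, 0, -0.025, 0.54, 0.41, 8.6, 1],
    [0, 0, -0.025, 0.54, 0.41, 8.6, 1]
  ]
}}

```text
t: 2.6
position: [0.6023, 0.0003, 0.3364]
tool_rot: [[-0.379, 0.925, 0.007], [0.925, 0.379, 0.0], [-0.002, 0.006, -1.0]]
wrist_force: [9.6, 4.6, -4.5]
grip_width: 0.011
```

Run:
```python
from h import *
s=manip.state(); print(s['position'],s['wrist_force'],s['ft_torque'],s['grip_width'])
print(np.degrees(np.arctan2(s['tool_rot'][1,1],s['tool_rot'][0,1])), (s['tool_rot'].T@s['wrist_force']).round(1))
```

```text
[6.02275005e-01 3.09680581e-04 3.36361196e-01] [ 9.59149305  4.55747577 -4.50317313] [ 0.58707413 -1.22035733 -0.01931065] 0.011013932039856334
22.26421327222178 [ 0.6 10.6  4.6]
```

Emit:
{"fn": "move_arm", "kwargs": {
  "deltas": [
    [0, 0, -0.05, 0, 0.1, 0, 1],
    [0, 0, -0.13, 0, 0.1, 0, 1],
    [0, 0, -0.22, 0, 0.1, 0, 1],
    [0, 0, -0.31, 0, 0.1, 0, 1],
    [0, 0, -0.4, 0, 0.1, 0, 1],
    [0, 0, -0.49, 0, 0.1, 0, 1],
    [0, 0, -0.58, 0, 0.1, 0, 1],
    [0, 0, -0.65, 0, 0.1, 0, 1]
  ]
}}

```text
t: 3.4
position: [0.6027, 0.0005, 0.3364]
tool_rot: [[-0.864, 0.504, 0.005], [0.504, 0.864, -0.0], [-0.005, 0.002, -1.0]]
wrist_force: [5.4, 1.4, -1.1]
grip_width: 0.0107
```

```bash
cat >> h.py <<'E'
def rep():
    s=manip.state(); R=s['tool_rot']; print(s['t'],'pos',s['position'].round(4),'yang',np.degrees(np.arctan2(R[1,1],R[0,1])).round(2),'ftool',(R.T@s['wrist_force']).round(1),'tq',s['ft_torque'].round(2),'w',s['grip_width'],'q',s['joints'].round(1))
E
python3 -c "
from h import *
rep()"
```

```text
3.4 pos [6.027e-01 5.000e-04 3.364e-01] yang 59.72 ftool [-4.   3.9  1.2] tq [ 0.08 -0.48 -0.12] w 0.010690695531081944 q [ -5.6  30.5  85.1   0.   64.1 -65.4]
```

Emit:
{"fn": "move_arm", "kwargs": {
  "deltas": [
    [0, 0, -0.09, 0, 0, 0, 1],
    [0, 0, -0.18, 0, 0, 0, 1],
    [0, 0, -0.27, 0, 0, 0, 1],
    [0, 0, -0.36, 0, 0, 0, 1],
    [0, 0, -0.45, 0, 0, 0, 1],
    [0, 0, -0.54, 0, 0, 0, 1],
    [0, 0, -0.62, 0, 0, 0, 1],
    [0, 0, -0.65, 0, 0, 0, 1]
  ]
}}

```text
t: 4.2
position: [0.6027, 0.0006, 0.3364]
tool_rot: [[-0.993, -0.121, 0.005], [-0.121, 0.993, -0.0], [-0.005, -0.001, -1.0]]
wrist_force: [5.1, 2.0, -0.4]
grip_width: 0.0109
```

```bash
python3 -c "
from h import *
import pickle
rep()
c=shot('wrist');pickle.dump(c,open('w2.pkl','wb')); save(c,'pics/w2.png',scale=1.4);rep()"
```

```text
4.2 pos [6.027e-01 6.000e-04 3.364e-01] yang 96.92 ftool [-5.3  1.3  0.4] tq [ 0.36 -0.5  -0.59] w 0.010933392083556879 q [  -5.6   30.5   85.1    0.    64.1 -102.6]
4.25 pos [6.027e-01 6.000e-04 3.363e-01] yang 96.96 ftool [-5.1  1.5  0.1] tq [ 0.37 -0.58 -0.01] w 0.010800633464680472 q [  -5.6   30.5   85.1    0.    64.1 -102.6]
```

View pics/w2.png

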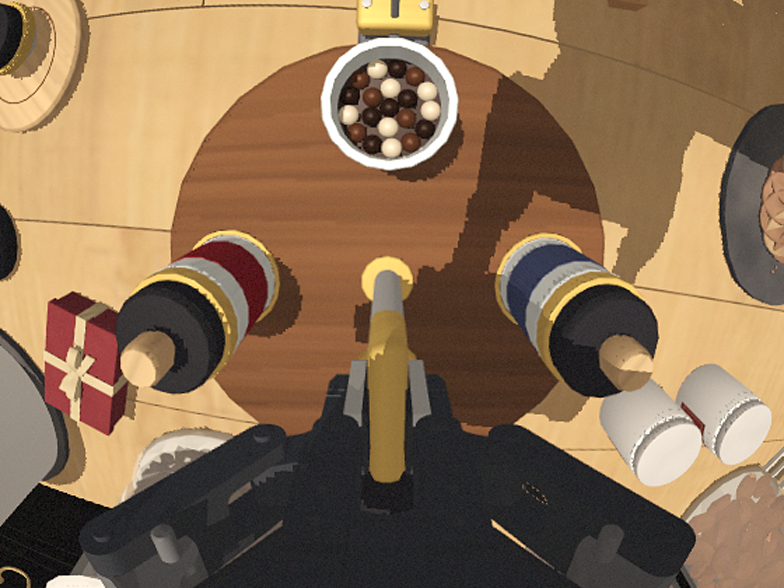

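The open tin at (390,103) now stands in line with the index block at (396,12), and the grip is held between the pads. Next I release, rise and check that the roller holds it.

Emit:
{"fn": "move_arm", "kwargs": {
  "deltas": [
    [0, 0, 0, 0, 0, 0, 0.6],
    [0, 0, 0, 0, 0, 0, 0.3],
    [0, 0, 0, 0, 0, 0, 0.2],
    [0, 0, 0, 0, 0, -4, 0],
    [0, 0, 0, 4, 0, -8.5, 0],
    [0, 0, 0, 7, 0, -8.5, 0],
    [0, 0, 0, 7, 0, -8.5, 0],
    [0, 0, 0, 7, 0, -8.5, 0]
  ]
}}

```text
t: 5.05
position: [0.5317, -0.0076, 0.4195]
tool_rot: [[-0.993, -0.117, 0.001], [-0.117, 0.993, -0.0], [-0.001, -0.0, -1.0]]
wrist_force: [-1.0, 0.8, -0.9]
grip_width: 0.0854
```

Run:
```python
from h import *
import pickle
rep()
c=shot('wrist');pickle.dump(c,open('w3.pkl','wb')); save(c,'pics/w3.png',scale=1.4);rep()
print([np.array(wpix(c,P))*1.4 for P in ([.503,-.009,.111],[.435,-.017,.032])])
```

```text
5.05 pos [ 0.5317 -0.0076  0.4195] yang 96.74 ftool [0.9 1.  0.9] tq [0.03 0.01 0.06] w 0.08535318125183745 q [  -7.2   19.9   89.1   -0.    71.  -104. ]
5.1 pos [ 0.5324 -0.0075  0.419 ] yang 96.76 ftool [-0.3 -0.3  0. ] tq [-0.07 -0.06  0.02] w 0.08543469475801617 q [  -7.2   20.    89.    -0.    71.  -104. ]
[array([389.2915265 , 231.46089733]), array([388.85130678, 126.38766204])]
```

View pics/w3.png

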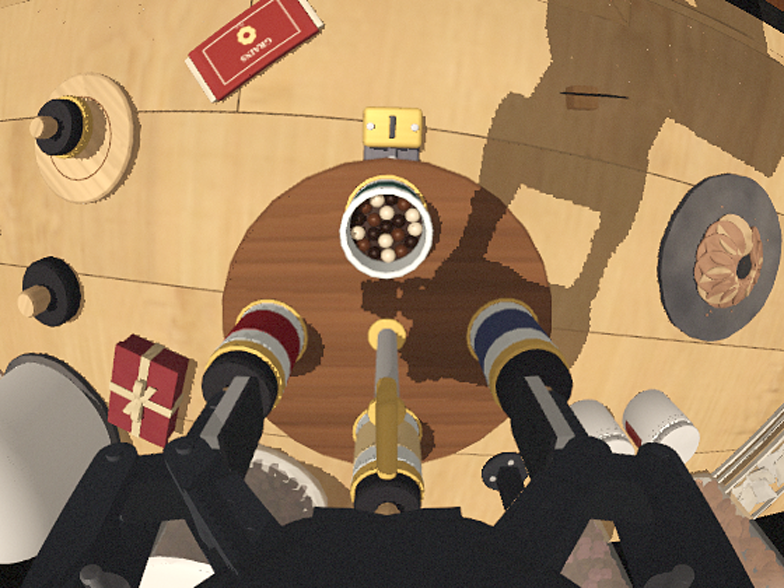

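Picture: tin mouth at (386,231), index line at (392,126), grip bar top from (388,382) to (386,475), nested lids on the board at (62,127).

Run:
```python
from h import *; import pickle
c=pickle.load(open('w3.pkl','rb')); s=1/1.4
g=lambda u,v,z:wz(c,u*s,v*s,z)
hsv=cv2.cvtColor(c['pixels'],cv2.COLOR_RGB2HSV)
m=(hsv[...,1]<60)&(hsv[...,2]>120); m[205:]=0; m[:, :235]=0; m[:,315:]=0; m[:120]=0
k=max(cv2.findContours(m.astype('u1'),0,1)[0],key=cv2.contourArea)
e=cv2.fitEllipse(cv2.convexHull(k)); print('ell',np.array(e[0])*1.4,np.array(e[1])*1.4)
P=wz(c,*e[0],.111); I=g(392,126,.032); a=g(388,384,.19);b=g(386,475,.19)
for z in(.111,): 
  ps=[wz(c,u,v,z) for u,v in [(e[0][0]-e[1][0]/2,e[0][1]),(e[0][0]+e[1][0]/2,e[0][1])]]; print('diam',np.linalg.norm(ps[0]-ps[1]))
an=lambda d:np.degrees(np.arctan2(d[1],d[0]))
print('tin',P,'idx',I,'grip',a,b,(a+b)/2,np.linalg.norm(a-b))
print('bar ang',an(a-b),'tin->idx',an(I-P),np.linalg.norm((I-P)[:2]),'mid->idx',an(I-(a+b)/2))
print('knob',g(43,127,.076),'board',g(86,137,.012))
```

```text
ell [385.7217041  229.46447754] [92.38072052 99.025914  ]
diam 0.05709448309600499
tin [ 0.502  -0.0113  0.111 ] idx [ 0.4344 -0.0146  0.032 ] grip [ 0.5644 -0.0027  0.19  ] [0.6241 0.0033 0.19  ] [5.9425e-01 3.0000e-04 1.9000e-01] 0.06000074999531253
bar ang -174.2609015019104 tin->idx -177.20523529969998 0.0676804994071409 mid->idx -174.67471108744633
knob [ 0.4439 -0.3036  0.076 ] board [ 0.4541 -0.3025  0.012 ]
```

Run:
```python
from h import *
delta([.446,-.307,.36],96.75)
```

```text
row [-0.0002, 0.0009, 0.0001] [12.11, -28.72, 5.9]
```

Emit:
{"fn": "move_arm", "kwargs": {
  "deltas": [
    [0, 0, 0, 2, -4.5, 0, 0],
    [0, 0, 0, 4, -9, 0, 0],
    [0, 0, 0, 6, -14, 1, 0],
    [0, 0, 0, 8, -19, 4, 0],
    [0, 0, 0, 10, -24, 5.9, 0],
    [0, 0, 0, 12.1, -28.7, 5.9, 0],
    [0, 0, 0, 12.1, -28.7, 5.9, 0],
    [0, 0, 0, 12.1, -28.7, 5.9, 0]
  ]
}}

```text
t: 5.9
position: [0.4456, -0.31, 0.3584]
tool_rot: [[-0.993, -0.115, -0.001], [-0.115, 0.993, 0.0], [0.001, 0.0, -1.0]]
wrist_force: [-0.4, 1.3, -0.1]
grip_width: 0.0854
```

Run:
```python
from h import *
import pickle
rep()
c=shot('wrist');pickle.dump(c,open('w4.pkl','wb')); save(c,'pics/w4.png',scale=1.4);rep()
```

```text
5.9 pos [ 0.4456 -0.31    0.3584] yang 96.58 ftool [0.3 1.3 0.1] tq [ 0.03 -0.02 -0.01] w 0.08541902893204024 q [ -41.1   24.7   92.    -0.    63.3 -137.7]
5.95 pos [ 0.446  -0.3083  0.3587] yang 96.63 ftool [ 0.  -0.1 -0.4] tq [ 0.01  0.01 -0.03] w 0.08521608031863086 q [ -41.    24.7   92.1    0.    63.3 -137.6]
```

View pics/w4.png

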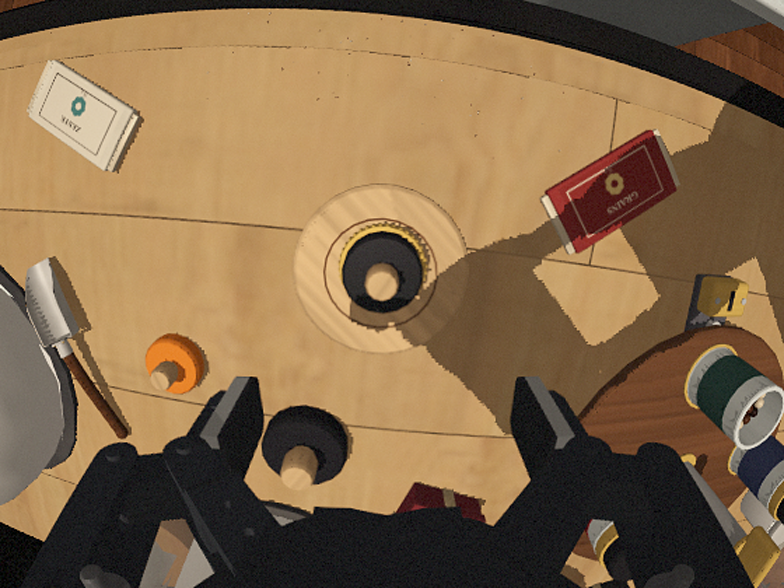

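Picture: nested lids on the board with the black cap at (383,271), the knob top at (381,281) and the board centre at (381,268). The larger black lid is at (304,446) and the orange one at (174,363).

Run:
```python
from h import *; import pickle
c=pickle.load(open('w4.pkl','rb'));
hsv=cv2.cvtColor(c['pixels'],cv2.COLOR_RGB2HSV)
m=(hsv[...,2]<75).astype('u1'); w=np.zeros_like(m); cv2.circle(w,(274,192),34,1,-1); m&=w
k=max(cv2.findContours(m,0,1)[0],key=cv2.contourArea); h=cv2.convexHull(k)
(u,v),r=cv2.minEnclosingCircle(h); e=cv2.fitEllipse(h)
for n,x in(('circ',(u,v)),('ell',e[0])): print(n,np.array(x)*1.4,wz(c,*x,.05),e[1],r)
print('knob',wz(c,381/1.4,281/1.4,.076),'board',wz(c,381/1.4,268/1.4,.012))
b=(hsv[...,0]>15)&(hsv[...,0]<32)&(hsv[...,1]>130)&(w>0)
print(cv2.boundingRect(b.astype('u1')))
delta([.4455,-.309,.25],96.75)
```

```text
circ [381.98979492 271.67143555] [ 0.4423 -0.3129  0.05  ] (57.41921615600586, 58.01463317871094) 29.25899887084961
ell [382.08357544 271.82082214] [ 0.4424 -0.3128  0.05  ] (57.41921615600586, 58.01463317871094) 29.25899887084961
knob [ 0.4408 -0.3134  0.076 ] board [ 0.45   -0.3131  0.012 ]
(242, 159, 64, 65)
row [0.0008, -0.0007, -0.0021] [0.05, -0.07, 10.87]
```

Run:
```python
from h import *
rep(); delta([.442,-.312,.191],96.75)
```

```text
5.95 pos [ 0.446  -0.3083  0.3587] yang 96.63 ftool [ 0.  -0.1 -0.4] tq [ 0.01  0.01 -0.03] w 0.08521608031863086 q [ -41.    24.7   92.1    0.    63.3 -137.6]
row [0.0008, -0.0007, -0.0021] [0.42, -0.33, 16.77]
```

Emit:
{"fn": "move_arm", "kwargs": {
  "deltas": [
    [0, 0, 0, 0.42, -0.42, 4, 0],
    [0, 0, 0, 0.42, -0.42, 8, 0],
    [0, 0, 0, 0.42, -0.42, 12, 0],
    [0, 0, 0, 0.42, -0.42, 15, 0],
    [0, 0, 0, 0.42, -0.42, 16.8, 0],
    [0, 0, 0, 0.42, -0.42, 16.8, 0],
    [0, 0, 0, 0.42, -0.42, 16.8, 0],
    [0, 0, 0, 0.42, -0.42, 16.8, 0]
  ]
}}

```text
t: 6.75
position: [0.4429, -0.3113, 0.1927]
tool_rot: [[-0.993, -0.119, 0.001], [-0.119, 0.993, -0.001], [-0.001, -0.001, -1.0]]
wrist_force: [-0.1, 0.1, 0.7]
grip_width: 0.0854
```

Run:
```python
from h import *
import pickle
rep()
c=shot('wrist');pickle.dump(c,open('w5.pkl','wb')); save(c,'pics/w5.png',scale=1.4);rep()
print([np.array(wpix(c,[.442,-.312,z]))*1.4 for z in(.076,.05)])
```

```text
6.75 pos [ 0.4429 -0.3113  0.1927] yang 96.81 ftool [ 0.1  0.1 -0.7] tq [ 0.03  0.03 -0.03] w 0.0853673367913559 q [ -41.4   38.8  100.1    0.    41.  -138.2]
6.8 pos [ 0.4428 -0.3114  0.1928] yang 96.79 ftool [ 1.1 -0.1  0.4] tq [-0.01  0.01  0.02] w 0.08546838921763888 q [ -41.4   38.8  100.1    0.    41.  -138.2]
[array([382.94132   , 487.45289114]), array([383.68013496, 428.56078944])]
```

View pics/w5.png

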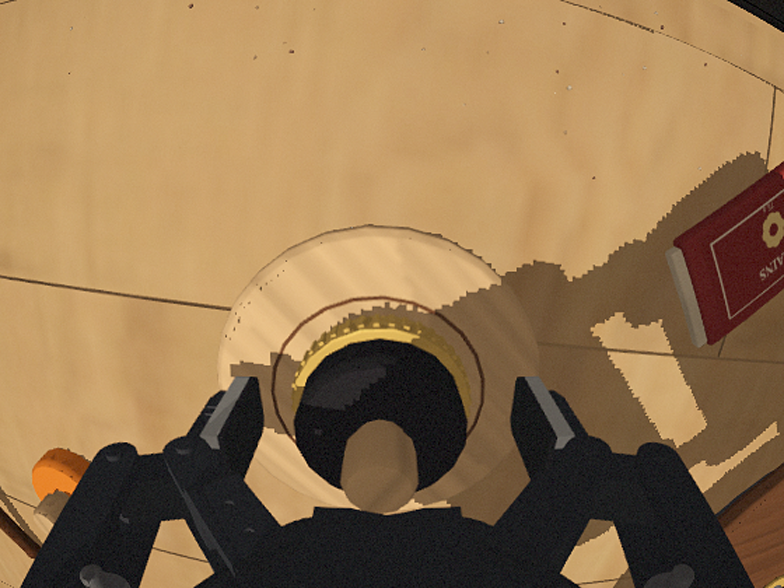

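Picture: the lids stand between the fingers, with the knob at (379,483) and the cap centre near (380,418). That is within about 2 mm of the estimate, so I close.

Emit:
{"fn": "move_arm", "kwargs": {
  "deltas": [
    [0, 0, 0, 0.12, -0.05, 0.1, 0.15],
    [0, 0, 0, 0.12, -0.05, 0.1, 0.3],
    [0, 0, 0, 0.12, -0.05, 0.1, 0.5],
    [0, 0, 0, 0.12, -0.05, 0.1, 0.6],
    [0, 0, 0, 0.12, -0.05, 0.1, 0.6],
    [0, 0, 0, 0.12, -0.05, 0.1, 0.6],
    [0, 0, 0, 0.12, -0.05, 0.1, 0.6]
  ]
}}

```text
t: 7.5
position: [0.4411, -0.3121, 0.1916]
tool_rot: [[-0.993, -0.118, 0.001], [-0.118, 0.993, -0.001], [-0.001, -0.001, -1.0]]
wrist_force: [-3.4, 2.3, 15.4]
grip_width: 0.0555
```

Run:
```python
from h import *
rep()
```

```text
7.5 pos [ 0.4411 -0.3121  0.1916] yang 96.76 ftool [  3.1   2.7 -15.4] tq [ 0.2   0.42 -0.03] w 0.05546358310076899 q [ -41.6   38.9  100.3   -0.    40.8 -138.4]
```

Emit:
{"fn": "move_arm", "kwargs": {
  "deltas": [
    [0, 0, 0, 0, 0, -1, 0.6],
    [0, 0, 0, 0, 0, -3, 0.6],
    [0, 0, 0, 0, 0, -6, 0.6],
    [0, 0, 0, 0, 0, -9, 0.6],
    [0, 0, 0, 0, 0, -12, 0.6],
    [0, 0, 0, 0, 0, -14, 0.6],
    [0, 0, 0, 0, 0, -14, 0.6],
    [0, 0, 0, 0, 0, -14, 0.6]
  ]
}}

```text
t: 8.3
position: [0.4409, -0.3119, 0.3308]
tool_rot: [[-0.993, -0.118, 0.0], [-0.118, 0.993, -0.0], [-0.0, -0.0, -1.0]]
wrist_force: [0.1, 0.8, -2.9]
grip_width: 0.056
```

Run:
```python
from h import *; import pickle
rep()
c=shot('wrist');pickle.dump(c,open('w6.pkl','wb')); save(c,'pics/w6.png',scale=1.4);rep()
c=shot('scene');pickle.dump(c,open('s6.pkl','wb'))
delta([.5023,-.0098,.331],96.75)
```

```text
8.3 pos [ 0.4409 -0.3119  0.3308] yang 96.77 ftool [-0.1  0.8  2.9] tq [0.03 0.1  0.01] w 0.05598350400856079 q [ -41.6   26.5   94.2    0.    59.2 -138.4]
8.35 pos [ 0.4408 -0.3118  0.3301] yang 96.77 ftool [0.  0.4 1.4] tq [-0.01 -0.02  0.03] w 0.05592924415265046 q [ -41.6   26.6   94.2    0.    59.2 -138.4]
row [0.0012, -0.0011, 0.0003] [-9.67, 29.26, -0.1]
```

View pics/w6.png

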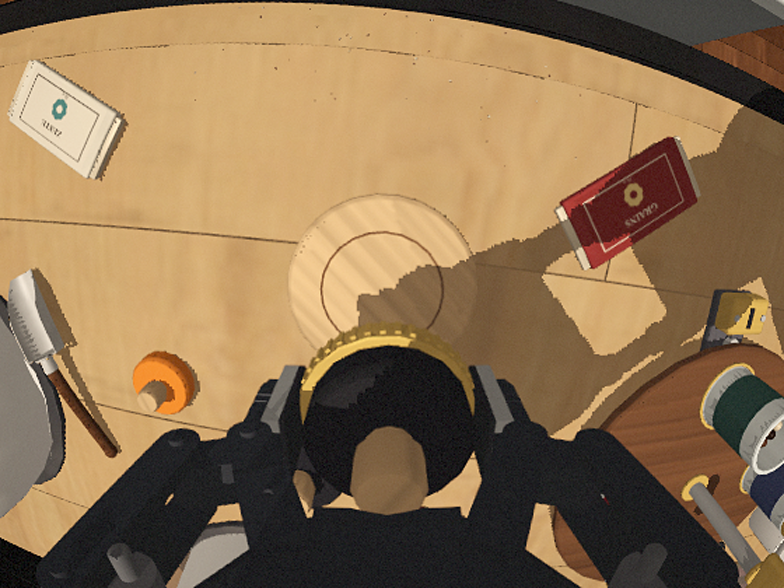

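Picture: both lids are held level, the cap at (388,425), and the board is empty. Now I measure the lid's offset in the hand and go over to take one relative look at the tin.

Run:
```python
from h import *; import pickle
c=pickle.load(open('w6.pkl','rb'))
T=np.array(c['T_tool_cam'])
def wt(u,v,z):
    x,y=u/1.4-c['cx'],v/1.4-c['cy']; r=np.hypot(x,y); t=r/c['fx']
    d=T[:3,:3]@np.array([np.sin(t)*x/r,np.sin(t)*y/r,np.cos(t)]); return (T[:3,3]+d*(z-T[2,3])/d[2]).round(4)
print('cap front',wt(389,346,.1374),'rim front',wt(389,324,.1534),'knob L/R',wt(352,485,.1154),wt(428,485,.1154),'cap L/R',wt(301,415,.1374),wt(474,415,.1374))
delta([.592,.001,.40],96.75)
```

```text
cap front [0.0306 0.0011 0.1374] rim front [0.0303 0.0011 0.1534] knob L/R [ 0.003  -0.008   0.1154] [0.0029 0.0105 0.1154] cap L/R [ 0.009  -0.0235  0.1374] [0.009  0.0249 0.1374]
row [0.0012, -0.0011, 0.0003] [-18.7, 29.28, -7.01]
```

Emit:
{"fn": "move_arm", "kwargs": {
  "deltas": [
    [0, 0, 0, -1, 1.5, -4, 0.6],
    [0, 0, 0, -4, 6, -7, 0.6],
    [0, 0, 0, -6.5, 10, -7, 0.6],
    [0, 0, 0, -9, 14.2, -7, 0.6],
    [0, 0, 0, -11.5, 18, -7, 0.6],
    [0, 0, 0, -14, 22, -7, 0.6],
    [0, 0, 0, -16.5, 26, -7, 0.6],
    [0, 0, 0, -18.7, 29.3, -7, 0.6]
  ]
}}

```text
t: 9.2
position: [0.5927, 0.0035, 0.3993]
tool_rot: [[-0.993, -0.119, -0.002], [-0.119, 0.993, 0.0], [0.002, 0.001, -1.0]]
wrist_force: [1.7, -0.9, -2.4]
grip_width: 0.0561
```

Emit:
{"fn": "move_arm", "kwargs": {
  "deltas": [
    [0, 0, 0, 0, 0, 0, 0.6],
    [0, 0, 0, 0, 0, 0, 0.6],
    [0, 0, 0, 0, 0, 0, 0.6]
  ]
}}

```text
t: 9.5
position: [0.5919, 0.0004, 0.3998]
tool_rot: [[-0.993, -0.117, -0.002], [-0.117, 0.993, -0.0], [0.002, 0.0, -1.0]]
wrist_force: [0.1, -0.3, -2.3]
grip_width: 0.0558
```

Run:
```python
from h import *; import pickle
rep()
c=shot('wrist');pickle.dump(c,open('w7.pkl','wb')); save(c,'pics/w7.png',scale=1.4);rep()
```

```text
9.5 pos [5.919e-01 4.000e-04 3.998e-01] yang 96.75 ftool [-0.1 -0.3  2.3] tq [ 0.04 -0.03  0.06] w 0.05577762486851065 q [  -5.7   25.9   82.3   -0.    71.9 -102.5]
9.55 pos [5.919e-01 1.000e-04 4.001e-01] yang 96.71 ftool [0.4 0.4 1.1] tq [-0.01  0.    0.02] w 0.055916642215838766 q [  -5.8   25.9   82.3   -0.    71.9 -102.5]
```

View pics/w7.png

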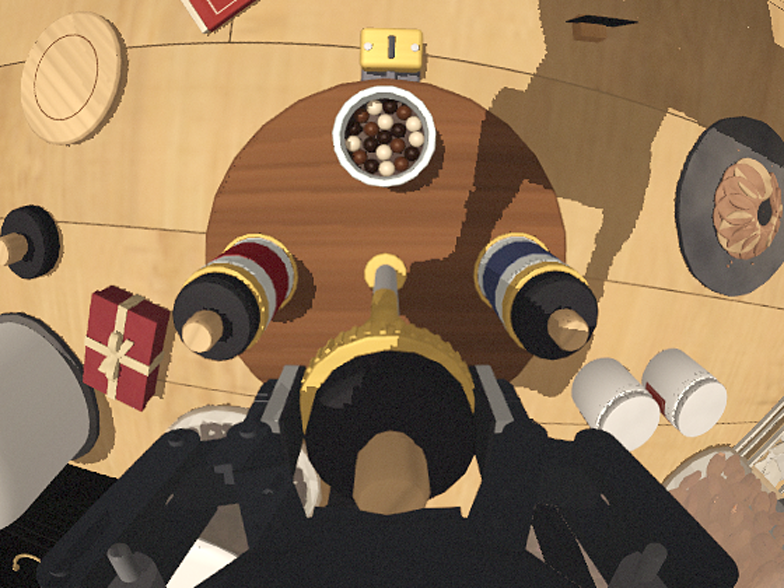

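Picture: the open tin's mouth is at (384,136), still in front of the index line (391,46). The lids are held, with the cap at (388,430) and the rim front at about (388,322).

Run:
```python
from h import *; import pickle
c=pickle.load(open('w7.pkl','rb'))
hsv=cv2.cvtColor(c['pixels'],cv2.COLOR_RGB2HSV)
m=((hsv[...,1]<60)&(hsv[...,2]>120)); m[137:]=0; m[:, :232]=0; m[:,316:]=0; m[:58]=0
k=max(cv2.findContours(m.astype('u1'),0,1)[0],key=cv2.contourArea); h=cv2.convexHull(k)
e=cv2.fitEllipse(h); print(np.array(e[0])*1.4,e[1])
pts=np.array([wz(c,*p[0],.111)[:2] for p in h]); A=np.c_[2*pts,np.ones(len(pts))]
s=np.linalg.lstsq(A,(pts**2).sum(1),rcond=None)[0]; P=s[:2]; print('tin centre',wz(c,*e[0],.111),P,'r',np.sqrt(s[2]+P@P))
I=wz(c,391/1.4,46/1.4,.032); print('idx',I, np.degrees(np.arctan2(I[1]-P[1],I[0]-P[0])),np.hypot(*(I[:2]-P)))
k1=wz(c,200/1.4,332/1.4,.161);k2=wz(c,571/1.4,330/1.4,.161); C=(k1+k2)/2; d=k2-k1
print('knobs',k1,k2,C,'tin ang',np.degrees(np.arctan2(d[1],d[0]))+90-360,np.degrees(np.arctan2(*(I-C)[1::-1])),np.hypot(*(P-C[:2])))
for f in('w6','w7'):
  c=pickle.load(open(f+'.pkl','rb')); hs=cv2.cvtColor(c['pixels'],cv2.COLOR_RGB2HSV); g=hs[215:260,277]; print(f,[tuple(map(int,x)) for x in g[::2]])
```

```text
[383.7171936  135.68385315] (72.23171997070312, 74.05461883544922)
tin centre [ 0.5047 -0.0111  0.111 ] [ 0.50462306 -0.01111198] r 0.02883779780681721
idx [ 0.4344 -0.0145  0.032 ] -177.23782113587828 0.07030474193066892
knobs [ 0.6125 -0.0955  0.161 ] [0.5885 0.0977 0.161 ] [0.6005 0.0011 0.161 ] tin ang -172.91878775534127 -174.6345579856645 0.09665154040108244
w6 [(16, 116, 127), (15, 119, 133), (16, 125, 137), (15, 119, 137), (15, 115, 144), (17, 121, 143), (16, 118, 147), (17, 127, 139), (19, 161, 138), (18, 161, 135), (19, 155, 135), (19, 164, 138), (20, 155, 146), (22, 141, 245), (21, 150, 230), (21, 150, 216), (125, 67, 23), (165, 48, 32), (0, 0, 29), (24, 47, 27), (70, 28, 27), (0, 15, 35), (60, 9, 29)]
w7 [(19, 164, 135), (20, 153, 135), (19, 164, 135), (19, 157, 145), (20, 152, 148), (19, 161, 146), (19, 152, 146), (19, 149, 145), (20, 158, 139), (20, 153, 138), (19, 152, 148), (19, 149, 157), (19, 152, 164), (23, 131, 255), (21, 140, 248), (21, 141, 248), (21, 139, 251), (20, 153, 209), (90, 36, 28), (130, 46, 33), (105, 18, 28), (4, 56, 32), (120, 54, 33)]
```

Run:
```python
from h import *
rep(); delta([.5066,-.0118,.31],96.75)
```

```text
9.55 pos [5.919e-01 1.000e-04 4.001e-01] yang 96.71 ftool [0.4 0.4 1.1] tq [-0.01  0.    0.02] w 0.055916642215838766 q [  -5.8   25.9   82.3   -0.    71.9 -102.5]
row [0.0001, -0.0012, -0.0006] [8.6, -0.19, 9.02]
```

Emit:
{"fn": "move_arm", "kwargs": {
  "deltas": [
    [0, 0, 0, 3, -0.1, 0, 0.6],
    [0, 0, 0, 6, -0.19, 0, 0.6],
    [0, 0, 0, 8.6, -0.19, 2, 0.6],
    [0, 0, 0, 8.6, -0.19, 5, 0.6],
    [0, 0, 0, 8.6, -0.19, 8, 0.6],
    [0, 0, 0, 8.6, -0.19, 9, 0.6],
    [0, 0, 0, 8.6, -0.19, 9, 0.6],
    [0, 0, 0, 8.6, -0.19, 9, 0.6]
  ]
}}

```text
t: 10.35
position: [0.5074, -0.0114, 0.3115]
tool_rot: [[-0.993, -0.117, 0.001], [-0.117, 0.993, -0.0], [-0.001, -0.0, -1.0]]
wrist_force: [-0.5, 0.0, -2.1]
grip_width: 0.0559
```

Run:
```python
from h import *
rep(); delta([.5066,-.0118,.285],96.75)
```

```text
10.35 pos [ 0.5074 -0.0114  0.3115] yang 96.74 ftool [0.5 0.1 2.1] tq [0.   0.02 0.03] w 0.05592251001838612 q [  -8.    25.9   99.8   -0.    54.2 -104.8]
row [-0.0002, 0.0007, -0.0001] [0.09, -0.03, 2.65]
```

Emit:
{"fn": "move_arm", "kwargs": {
  "deltas": [
    [0, 0, 0, 0.09, 0, 1, 0.6],
    [0, 0, 0, 0.09, 0, 1.8, 0.6],
    [0, 0, 0, 0.09, 0, 2.5, 0.6],
    [0, 0, 0, 0.09, 0, 2.7, 0.6],
    [0, 0, 0, 0.09, 0, 2.7, 0.6],
    [0, 0, 0, 0.09, 0, 2.7, 0.6]
  ]
}}

```text
t: 10.95
position: [0.5053, -0.011, 0.2835]
tool_rot: [[-0.993, -0.118, -0.002], [-0.118, 0.993, 0.0], [0.002, 0.0, -1.0]]
wrist_force: [-10.0, -1.3, 14.3]
grip_width: 0.0558
```

Run:
```python
from h import *
rep()
```

```text
10.95 pos [ 0.5053 -0.011   0.2835] yang 96.79 ftool [ 10.1  -0.1 -14.3] tq [-0.13  1.32 -0.  ] w 0.05579481688542894 q [  -8.    28.3  101.6   -0.    50.3 -104.8]
```

The taper touches and pushes toward tool +x, so I shift that way.

Emit:
{"fn": "move_arm", "kwargs": {
  "deltas": [
    [0, 0, 0, 0.1, 0, -0.1, 0.6],
    [0, 0, 0, 0.25, 0, -0.1, 0.6],
    [0, 0, 0, 0.25, 0, 0, 0.6],
    [0, 0, 0, 0.25, 0, 0.1, 0.6],
    [0, 0, 0, 0.25, 0, 0.1, 0.6]
  ]
}}

```text
t: 11.45
position: [0.5037, -0.0114, 0.2823]
tool_rot: [[-0.993, -0.118, -0.0], [-0.118, 0.993, 0.0], [0.0, 0.0, -1.0]]
wrist_force: [-0.4, 0.9, -0.6]
grip_width: 0.0554
```

Run:
```python
from h import *
rep()
```

```text
11.45 pos [ 0.5037 -0.0114  0.2823] yang 96.77 ftool [0.3 0.9 0.6] tq [0.02 0.06 0.02] w 0.055403146846687575 q [  -8.1   28.3  101.9    0.    49.9 -104.9]
```

Free now; on down.

Emit:
{"fn": "move_arm", "kwargs": {
  "deltas": [
    [0, 0, 0, 0.05, 0, 0.2, 0.6],
    [0, 0, 0, 0.05, 0, 0.4, 0.6],
    [0, 0, 0, 0.05, 0, 0.5, 0.6],
    [0, 0, 0, 0.05, 0, 0.6, 0.6],
    [0, 0, 0, 0.05, 0, 0.6, 0.6]
  ]
}}

```text
t: 11.95
position: [0.5034, -0.0115, 0.2781]
tool_rot: [[-0.993, -0.118, 0.002], [-0.118, 0.993, -0.0], [-0.002, -0.0, -1.0]]
wrist_force: [-7.4, 0.5, 35.7]
grip_width: 0.0562
```

Run:
```python
from h import *
rep()
```

```text
11.95 pos [ 0.5034 -0.0115  0.2781] yang 96.76 ftool [  7.2   1.3 -35.7] tq [1.03 1.41 0.13] w 0.056152112441391414 q [  -8.1   28.6  102.2    0.    49.1 -104.9]
```

Emit:
{"fn": "move_arm", "kwargs": {
  "deltas": [
    [0, 0, 0, 0.08, 0, -0.1, 0.6],
    [0, 0, 0, 0.08, 0, -0.1, 0.6],
    [0, 0, 0, 0.08, 0, 0, 0.6],
    [0, 0, 0, 0.08, 0, 0, 0.6]
  ]
}}

```text
t: 12.35
position: [0.503, -0.0116, 0.2783]
tool_rot: [[-0.993, -0.118, 0.003], [-0.118, 0.993, -0.0], [-0.003, -0.0, -1.0]]
wrist_force: [-4.6, 1.2, 35.9]
grip_width: 0.0558
```

Run:
```python
from h import *
rep()
```

```text
12.35 pos [ 0.503  -0.0116  0.2783] yang 96.76 ftool [  4.4   1.7 -35.9] tq [1.23 0.92 0.09] w 0.0557811089851106 q [  -8.1   28.6  102.3    0.    49.  -104.9]
```

Emit:
{"fn": "move_arm", "kwargs": {
  "deltas": [
    [0, 0, 0, 0.03, 0, -0.12, 0.6],
    [0, 0, 0, 0.03, 0, -0.12, 0.5],
    [0, 0, 0, 0.03, 0, -0.12, 0.4],
    [0, 0, 0, 0.03, 0, -0.12, 0.3],
    [0, 0, 0, 0.03, 0, -0.12, 0.2],
    [0, 0, 0, 0.03, 0, -0.12, 0],
    [0, 0, 0, 0.03, 0, -0.12, 0]
  ]
}}

```text
t: 13.05
position: [0.502, -0.0116, 0.2777]
tool_rot: [[-0.993, -0.118, -0.0], [-0.118, 0.993, 0.0], [0.0, 0.0, -1.0]]
wrist_force: [0.3, 0.1, -0.4]
grip_width: 0.0851
```

Run:
```python
from h import *; import pickle
rep()
c=shot('scene');pickle.dump(c,open('s8.pkl','wb')); w=shot('wrist');pickle.dump(w,open('w8.pkl','wb'));rep()
a=cv2.resize(c['pixels'][150:270,195:330,::-1],(540,480),interpolation=2)
b=w['pixels'][200:420,180:380,::-1]; b=cv2.resize(b,(436,480)) 
cv2.imwrite('pics/m8.png',cv2.resize(np.hstack([a,b]),(800,393)))
```

```text
13.05 pos [ 0.502  -0.0116  0.2777] yang 96.77 ftool [-0.3  0.   0.4] tq [-0.02  0.02 -0.07] w 0.08507589908332454 q [  -8.1   28.6  102.4    0.    49.1 -104.9]
13.15 pos [ 0.502  -0.0116  0.2777] yang 96.77 ftool [ 0.1 -0.5  0.5] tq [-0.02  0.05  0.04] w 0.08542353539425544 q [  -8.1   28.6  102.4   -0.    49.1 -104.9]
```

View pics/m8.png

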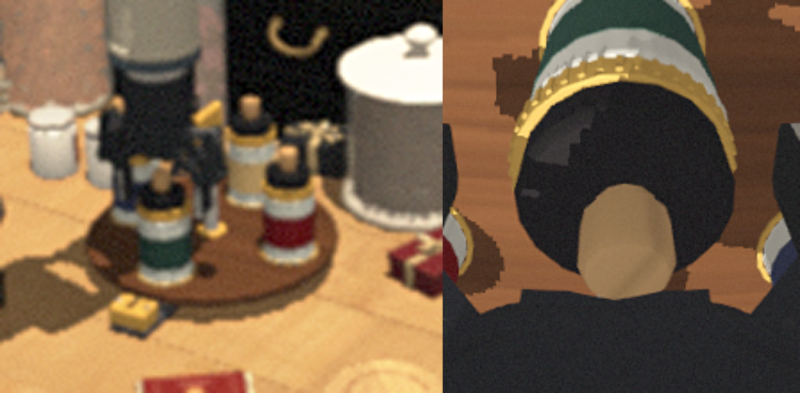

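Picture: on the left, the green tin now carries its lids and its brass rim sits on the tin's rim as on the closed tins. On the right, the cap is centred between the open fingers. I check heights and level from the depth.

Run:
```python
from h import *; import pickle
c=pickle.load(open('w8.pkl','rb')); T=np.array(c['T_tool_cam']);R=np.array(c['s']['tool_rot'])
def P(u,v):
    x,y=u-c['cx'],v-c['cy'];r=np.hypot(x,y);t=r/c['fx'];q=np.array([np.tan(t)*x/r,np.tan(t)*y/r,1])*c['depth'][v,u]
    return c['s']['position']+R@(T[:3,:3]@q+T[:3,3])
hsv=cv2.cvtColor(c['pixels'],cv2.COLOR_RGB2HSV)
pts=[];br=[];kn=[]
for v in range(225,366):
  for u in range(205,335):
    if c['depth'][v,u]<=0: continue
    p=P(u,v); d=np.hypot(p[0]-.503,p[1]+.011)
    if hsv[v,u,2]<80 and d<.024 and p[2]>.12 and p[2]<.15: pts.append(p)
    if p[2]>.155 and d<.015: kn.append(p)
    if hsv[v,u,1]>110 and hsv[v,u,2]>190 and .027<d<.032: br.append(p)
for n,a in(('cap',pts),('knob',kn),('brass',br)):
    a=np.array(a); 
    if len(a)<5: print(n,len(a)); continue
    print(n,len(a),np.median(a,0).round(4),'z pct',np.percentile(a[:,2],[5,25,50,75,95]).round(4))
a=np.array(pts); a=a[abs(a[:,2]-np.median(a[:,2]))<.003]; k=np.linalg.lstsq(np.c_[a[:,:2]-a[:,:2].mean(0),np.ones(len(a))],a[:,2],rcond=None)[0]; print('slopes',k)
t=pickle.load(open('top.pkl','rb'))
```

```text
cap 6285 [ 0.4942 -0.016   0.1386] z pct [0.1363 0.1381 0.1386 0.139  0.1395]
knob 2018 [ 0.4993 -0.0092  0.1603] z pct [0.1561 0.1591 0.1603 0.1609 0.1763]
brass 18 [ 0.4768 -0.018   0.1201] z pct [0.0375 0.0384 0.1201 0.1209 0.1212]
slopes [0.00711453 0.00742215 0.13855993]
```

Seated: the cap top is at 0.1386 (0.139 expected), the knob top at 0.1605 (0.161), and the tilt is under 0.5°. Next, the knob.

Emit:
{"fn": "move_arm", "kwargs": {
  "deltas": [
    [0, 0, 0, 0.15, 0.1, -2, 0],
    [0, 0, 0, 0.15, 0.1, -3.85, 0.2],
    [0, 0, 0, 0.15, 0.1, -3.85, 0.4],
    [0, 0, 0, 0.15, 0.1, -3.85, 0.5],
    [0, 0, 0, 0.15, 0.1, -3.85, 0.55],
    [0, 0, 0, 0.15, 0.1, -3.85, 0.55],
    [0, 0, 0, 0.15, 0.1, -3.85, 0.55]
  ]
}}

```text
t: 13.85
position: [0.5004, -0.0108, 0.3158]
tool_rot: [[-0.993, -0.118, -0.001], [-0.118, 0.993, 0.0], [0.001, 0.0, -1.0]]
wrist_force: [-0.1, 0.0, -0.1]
grip_width: 0.0385
```

Run:
```python
from h import *; import pickle
rep()
w=shot('wrist');pickle.dump(w,open('w9.pkl','wb'));rep()
save(w,'pics/w9.png',(160,180,400,420),2.4)
```

```text
13.85 pos [ 0.5004 -0.0108  0.3158] yang 96.77 ftool [0.1 0.1 0.1] tq [ 0.02  0.01 -0.04] w 0.038450582277118665 q [  -8.1   25.1  100.5    0.    54.5 -104.8]
13.9 pos [ 0.5004 -0.0108  0.3159] yang 96.77 ftool [-0.1  0.5 -0.5] tq [ 0.01  0.01 -0.04] w 0.03854675796051261 q [  -8.1   25.1  100.5    0.    54.5 -104.8]
```

View pics/w9.png

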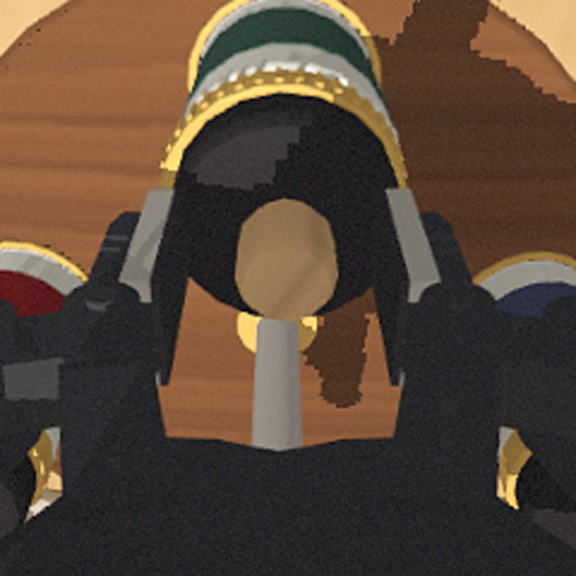

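Picture: the fingers straddle the knob at (286,255) above the cap, and the brass rim is seated below. I close on the knob.

Emit:
{"fn": "move_arm", "kwargs": {
  "deltas": [
    [0, 0, 0, 0, 0.1, 0, 0.65],
    [0, 0, 0, 0, 0.1, 0, 0.75],
    [0, 0, 0, 0, 0.1, 0, 0.9],
    [0, 0, 0, 0, 0.1, 0, 1],
    [0, 0, 0, 0, 0.1, 0, 1],
    [0, 0, 0, 0, 0.1, 0, 1]
  ]
}}

```text
t: 14.5
position: [0.5003, -0.0098, 0.3165]
tool_rot: [[-0.993, -0.118, 0.0], [-0.118, 0.993, 0.0], [-0.0, 0.0, -1.0]]
wrist_force: [-3.0, 0.3, 5.1]
grip_width: 0.0179
```

Run:
```python
from h import *
rep()
```

```text
14.5 pos [ 0.5003 -0.0098  0.3165] yang 96.77 ftool [ 2.9  0.6 -5.1] tq [ 0.09  0.28 -0.02] w 0.01790399363338481 q [  -8.    25.   100.5    0.    54.5 -104.7]
```

Emit:
{"fn": "move_arm", "kwargs": {
  "deltas": [
    [0, 0, 0, 0, 0, -0.5, 1],
    [0, 0, 0, 0, 0, -1.2, 1],
    [0, 0, 0, 0, 0, -2.5, 1],
    [0, 0, 0, 0, 0, -4.5, 1],
    [0, 0, 0, 0, 0, -7, 1],
    [0, 0, 0, 0, 0, -9, 1],
    [0, 0, 0, 0, 0, -10, 1],
    [0, 0, 0, 0, 0, -10, 1]
  ]
}}

```text
t: 15.3
position: [0.5005, -0.0098, 0.4176]
tool_rot: [[-0.993, -0.118, 0.002], [-0.118, 0.993, -0.0], [-0.002, -0.001, -1.0]]
wrist_force: [0.6, -0.1, -0.6]
grip_width: 0.0176
```

Emit:
{"fn": "move_arm", "kwargs": {
  "deltas": [
    [0, 0, 0, 0, 0, 0, 1],
    [0, 0, 0, 0, 0, 0, 1],
    [0, 0, 0, 0, 0, 0, 1],
    [0, 0, 0, 0, 0, 0, 1]
  ]
}}

```text
t: 15.7
position: [0.5003, -0.0098, 0.4158]
tool_rot: [[-0.993, -0.118, -0.001], [-0.118, 0.993, 0.0], [0.001, 0.0, -1.0]]
wrist_force: [0.7, -0.0, 0.7]
grip_width: 0.0178
```

Run:
```python
from h import *; import pickle
rep()
w=shot('wrist');c=shot('scene');rep();pickle.dump(w,open('w10.pkl','wb'))
a=cv2.resize(c['pixels'][110:260,180:330,::-1],(420,420),interpolation=2)
cv2.imwrite('pics/m10.png',cv2.resize(np.hstack([a,w['pixels'][:,60:500,::-1]]),(800,390)))
```

```text
15.7 pos [ 0.5003 -0.0098  0.4158] yang 96.77 ftool [-0.7 -0.1 -0.7] tq [-0.04 -0.01  0.02] w 0.01780968003119955 q [  -8.    17.6   93.4    0.    69.1 -104.7]
15.8 pos [ 0.5003 -0.0098  0.416 ] yang 96.77 ftool [0.4 0.8 0.2] tq [0.01 0.03 0.03] w 0.017704584229017172 q [  -8.    17.6   93.4    0.    69.1 -104.7]
```

View pics/m10.png

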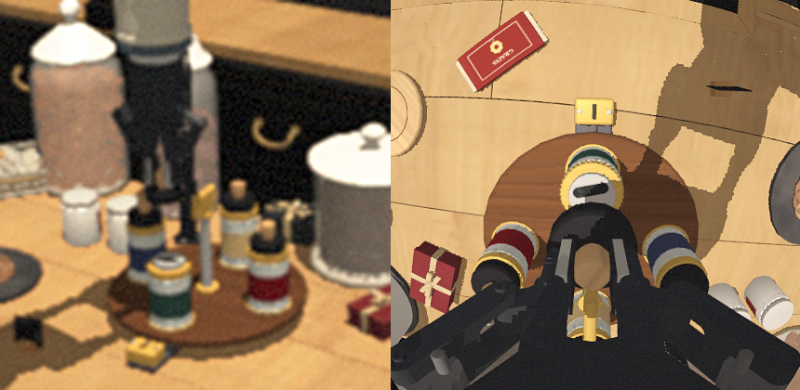

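Picture: the pouring lid (slot at (590,190)) stays seated in the green tin in front of the index line (594,110), and the cap hangs in the gripper at (590,235). One numeric check, then I hand in.

Run:
```python
from h import *; import pickle
c=pickle.load(open('w10.pkl','rb')); T=np.array(c['T_tool_cam']);R=np.array(c['s']['tool_rot'])
v,u=np.mgrid[140:225,240:320]; x,y=u-c['cx'],v-c['cy'];r=np.hypot(x,y);t=np.tan(r/c['fx'])/r
q=np.stack([t*x,t*y,np.ones_like(t)],-1)*c['depth'][140:225,240:320,None]
p=((q@T[:3,:3].T+T[:3,3])@R.T+c['s']['position']).reshape(-1,3)
a=p[(p[:,2]>.117)&(p[:,2]<.137)&(np.hypot(p[:,0]-.502,p[:,1]+.011)<.034)]
for lo,hi in((.119,.127),(.128,.135)):
    b=a[(a[:,2]>lo)&(a[:,2]<hi)]; m=b.mean(0); print(len(b),np.median(b,0).round(4),'slope',np.linalg.lstsq(np.c_[b[:,:2]-m[:2],np.ones(len(b))],b[:,2],rcond=None)[0].round(3))
I=wz(c,((590-391)*0),0,.03) if 0 else None
print(manip.finish_job()); rep()
```

```text
1217 [ 0.4898 -0.013   0.1226] slope [0.007 0.001 0.123]
1385 [ 0.4995 -0.0097  0.1308] slope [ 0.01  -0.001  0.131]
the job is handed in; nothing more can be done
None
the job is handed in; nothing more can be done
```

The job is handed in at about 16 s. The carousel is in its serving stop, the pouring lid is seated and level, and the cap is held about 10 cm above where it sat.

- **Carousel:** I turned it about 74° by the brass grip. My angle measurements put the open tin within 2° of the index line. That is inside the roller's pull-in range, and the turning torque had gone to zero.
- **Pouring lid:** I picked up both lids by the brass rim. The plug first touched the tin's mouth 2–3 mm off centre (about 15 N), so I shifted and pressed it home at about 36 N. With the cap lifted off, depth put the rim's top at 0.1226 m (0.123 expected) and the disc at 0.1308 m (0.131 expected), with tilt under 0.6°.
- **Cap:** I lifted it alone by its wooden knob. The grip width was steady at 17.7 mm. Readings run 1–2 mm low, so that fits the 20 mm knob.
- **Disagreements:** The two wrist measurements of the tin's centre differed by about 2.5 mm, and contact force settled it. The direction from the axis to the tin differed from the index line's by 1.7°, which I took as measuring error.
- **Other goods:** I saw nothing else moved in the last pictures, which do not show the whole counter.
- **Budget:** I viewed 12 pictures, two over the budget of 10.

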